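Click the deep socket onto the square drive

TASK

An extension bar stands upright in a steel bench stand with its square drive pointing up. Take the deep square socket (the tall one of square section) and push it straight down onto the drive until the spring balls click in and it sits fully home on the bar's shoulder, then let go. Leave the short square socket and the round socket standing where they are.

Things in the scene. Friction and masses are not known exactly. Their poses are not given: they have to be found in the camera images.
- deep_socket: Plain steel socket, 38 x 38 mm square section, 85 mm tall, 0.25 kg, standing mouth down. Origin: centre of its underside, z up, x and y square to its flats. In the underside a 26 x 26 mm square hole, 36 deep, parallel to the flats; each side has a ball window 16 wide, 3 to 17 above the underside, so any quarter turn fits. Solid above 36 mm: grip there across two flats, from above.
- shoulder (a point): Top centre of the bar's round shoulder, 38 mm wide, 70 above worktop; x, y square to the drive. Drive above it: 22 x 22 mm for 18 mm, then tapers to 8 x 8 at 32 mm. Balls stand 4 mm out of its +x, -x faces, 10 mm up; passing them takes 8 to 20 N, far over the socket's weight. Home: socket's underside on the shoulder. Bar gives up to 7 mm sideways in a rubber bush. Foot 130 (x) x 90 mm, fixed.
- short_socket: A bystander: short steel socket of the same 38 x 38 mm square section, only 50 mm tall, standing upright. Origin at the centre of its underside. To be left alone.
- round_socket: A bystander: slim round steel socket, 35 mm across (31 mm at the top), 85 mm tall, standing upright. Origin at the centre of its underside. To be left alone.
Not all that is in view belongs to the job. What is shaped like the deep_socket but yellow is not meant.

How it is judged:
By the outcome, as a careful person would: the job done as asked, in the order asked, and still so for the second after the job is handed in, with the robot touching nothing.
It also fails if it takes over 35 s, if anything falls off the work surface, if the arm or the gripper's body presses on something with over 40 N, if the wrist force passes 120 N, or if a joint passes its speed limit or range.

ROBOT

A 6-joint arm with a two-finger parallel gripper is mounted at the origin on the work surface; the furniture and walls round the work are solid. World frame = base frame: x ahead of the robot, y to its left, z up, the work surface at z = 0. Lengths are in mm, angles in degrees, forces in N, time in s.
With the tool pointing down it reaches from about 350 to 850 mm from the base axis. Payload 8.1 kg.
Tool frame: the origin (TCP) lies midway between the tips of the shut fingers; the grasp point (between the pads) lies 19 mm behind it; z points along the fingers, y is the direction in which the jaws open and shut (so a half turn about z gives the same grasp; the last joint's range is limited). The gripper opens to 85 mm and grips with 20 to 120 N. Pads are 22 mm wide; open, the fingers measure 114 mm over their backs; the gripper's body (76 mm by 85 mm) begins 54 mm behind the grasp point. The pads swing forward as they close: fully open they stand 13 mm farther back than shut.
Start: joints at [-75.711, 7.471, 85.268, -0, 87.261, -4.893], TCP at [197.168, -566.683, 231.292] pointing down, gripper open.
Joint ranges: [-169.43, 169.43], [-51.17, 129.36], [1.28, 143.12], [-76.62, 256.62], [0, 156.53], [-152.29, 152.29]. Speed limits (degrees/s): [136.94, 136.94, 159.86, 180, 180, 180].

INTERFACE

Orientations are given as [roll, pitch, yaw] about the fixed x, y, z axes, in that order (R = Rz(yaw) Ry(pitch) Rx(roll)).
In Python, from bench import telemetry, snapshot, camera_params, job gives the robot as it stands. The module is installed in compiled form; this text tells all that it offers.
- The arm moves only by the shell command python3 -m jog 'ROWS' [FORCE]. ROWS is JSON, a list that holds one entry, the list of rows, each a list of 7 numbers: the shift along the tool's x, y, z in units of 50 mm (1.0 is 50 mm), then the turn, a rotation vector about the tool's x, y, z in units of 2 pi rad (1.0 is 2 pi rad), then the opening, from 0 (shut) to 1 (fully open). In form: [[[dx, dy, dz, rx, ry, rz, claw], ...]]. A call has 1 to 12 rows; each row shifts and turns the commanded pose from where the row before left it, along the tool's axes as they then stand; what a row does not reach is not made up. A row lasts 1/8 s, in which the tool goes at most 62.5 mm and 10.7 degrees, less where a joint would pass 70% of its speed; a pose out of reach is approached as far as the arm can. A call with a number of a shift or a turn outside -1 to 1 is refused whole. A call with a gripper value outside its range is refused whole. The fingers move at their own pace and stop on an object; FORCE is the grip in N (left out, the last holds). Time passes only in rows, so rows that do not move let the fingers close. It gives the time, the measured TCP pose, the force and the opening at its end, in the units of the state.
- telemetry.sense(): the state, without advancing time (a new reading comes with each control period).
- snapshot(name): name is "scene" or "top" or "wrist"; returns (picture, depth): 480x640x3 uint8, red, green, blue; 480x640 float32, mm along the optical axis (not along the pixel's ray), 0 where there is no reading.
- camera_params(name): a dict with "K" (3x3 intrinsics, pixels), "extrinsics" (4x4, takes a point from camera to world coordinates). Camera axes: x right, y down, z forward; pixel columns grow to the right and rows downward; lengths in mm; the calibration is good to about 2 mm. A picture is of the moment at which its call begins: read the wrist's pose just before it. camera_params takes no time and is no camera call; for the wrist camera it gives the pose at the moment of the call.
- job.hand_in(): hands the job in, once; it reports no verdict.
The state is a dict: "time": time; "joint_pos": joint angles; "qd": joint speeds; "joint_efforts": joint torques, N m; "tool_pos": TCP position; "tcp_rot": TCP orientation; "ft_force": force on the tool from outside, world axes, zero at the start; "wrist_torque": the same for the moment, N m; "finger_gap": finger opening in mm.
Only numpy, scipy, OpenCV 4.12 (cv2) and the standard library are available. Lean on these libraries where they do the work, as an engineer would, in place of code of your own. Each camera call takes 0.05 s, during which the arm holds its last target. There are 200 camera calls.

## Working session

There is one attempt and no reset: what is moved stays moved. The work goes in short steps, Python scripts to look and compute and a shell command to move; the robot and the scene stay as the last step left them, time stands still between calls to the robot, and variables do not carry over. Pictures are saved under pics/ and viewed, about 8 in all and at most 12, crops included, and the job is handed in when it is done.

```bash
mkdir -p pics; cat > h.py <<'E'
import numpy as np,cv2
from bench import telemetry,snapshot,camera_params,job
def snap(n,tag):
    P=camera_params(n);im,d=snapshot(n)
    cv2.imwrite(f'pics/{tag}.png',im[:,:,::-1]);np.savez(f'pics/{tag}.npz',d=d,K=P['K'],E=P['extrinsics'],im=im)
def cloud(tag):
    z=np.load(f'pics/{tag}.npz');d=z['d'];K=z['K'];v,u=np.mgrid[:480,:640]
    p=np.stack([(u-K[0,2])/K[0,0]*d,(v-K[1,2])/K[1,1]*d,d],-1)
    w=p@z['E'][:3,:3].T+z['E'][:3,3];w[d==0]=np.nan
    return w,z['im']
E
python3 - <<'E'
from h import *
snap('top','top1');snap('scene','scene1')
a=cv2.imread('pics/top1.png');b=cv2.imread('pics/scene1.png')
cv2.imwrite('pics/both.png',np.vstack([a,b])[:, :] if 0 else a)
print(telemetry.sense());print(camera_params('top'));print(camera_params('wrist'))
E
```

```text
{'time': 0.1, 'joint_pos': array([-7.57114123e+01,  7.50915928e+00,  8.53228399e+01, -7.00632771e-04,
        8.72618088e+01, -4.89499637e+00]), 'qd': array([ 0.05023176, -0.08206574, -0.19206655,  0.06332657,  0.00229404,
       -0.01567616]), 'joint_efforts': array([ 9.61398837e-04, -5.70952213e+01, -5.01941586e+01, -2.90501075e-04,
        8.15144536e-03, -2.13097269e-05]), 'tool_pos': array([ 197.03373395, -566.20558312,  230.36815473]), 'tcp_rot': array([-1.79906474e+02, -7.30740007e-03,  1.91836121e+01]), 'ft_force': array([-0.37520183, -0.25118424, -0.71504723]), 'wrist_torque': array([-0.01640809,  0.00398368,  0.0035247 ]), 'finger_gap': 85.59069182610288}
{'K': array([[567.95321334,   0.        , 318.78442976],
       [  0.        , 567.95321334, 236.03149338],
       [  0.        ,   0.        ,   1.        ]]), 'extrinsics': array([[-1.98995778e-02, -9.95222870e-01,  9.55795298e-02,
         4.43236942e+02],
       [-9.99788874e-01,  2.02977437e-02,  3.19526782e-03,
        -1.04206542e+02],
       [-5.12005240e-03, -9.54957659e-02, -9.95416668e-01,
         1.10133326e+03],
       [ 0.00000000e+00,  0.00000000e+00,  0.00000000e+00,
         1.00000000e+00]])}
{'K': array([[406.2434444 ,   0.        , 321.35120088],
       [  0.        , 406.2434444 , 232.35997346],
       [  0.        ,   0.        ,   1.        ]]), 'extrinsics': array([[ 3.29124520e-01, -9.09126518e-01, -2.55276370e-01,
         2.61677293e+02],
       [-9.44282348e-01, -3.17672846e-01, -8.61092872e-02,
        -5.44174734e+02],
       [-2.81013466e-03,  2.69393648e-01, -9.63026046e-01,
         3.72890934e+02],
       [ 0.00000000e+00,  0.00000000e+00,  0.00000000e+00,
         1.00000000e+00]])}
```

View pics/top1.png

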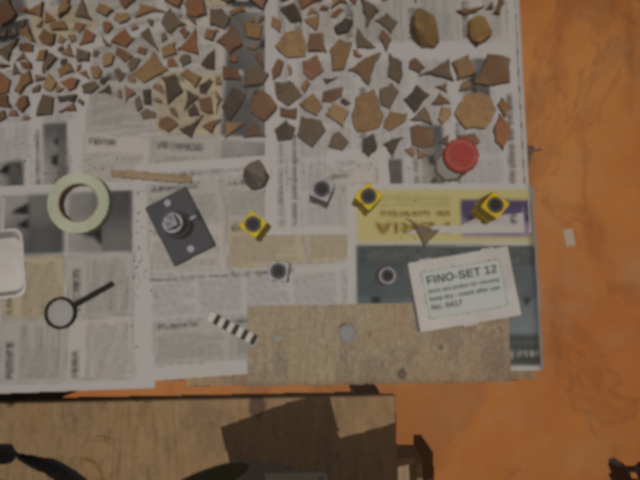

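View pics/scene1.png

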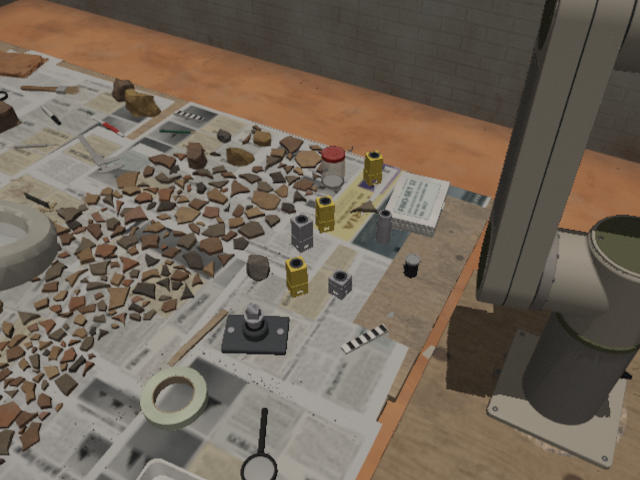

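The deep socket is at top-view pixel (322,190), the stand at (178,225), the short socket at (280,270) and the round one at (387,274). Yellow decoys are at (368,198), (255,225) and (492,206).

```bash
python3 - <<'E'
from h import *
w,im=cloud('top1')
def m(n,u,v,r,z0,z1):
    s=w[v-r:v+r,u-r:u+r].reshape(-1,3);s=s[(s[:,2]>z0)&(s[:,2]<z1)]
    rc=cv2.minAreaRect(s[:,:2].astype(np.float32));print(n,len(s),np.nanmean(s,0).round(1),rc,np.nanmax(s[:,2]).round(1))
m('deep',322,190,20,75,95);m('short',280,270,18,40,60);m('round',387,274,18,75,95)
m('y1',368,198,22,75,95);m('y2',255,225,22,75,95)
m('foot',180,225,50,6,45);m('shoulder',175,222,20,60,80);m('drive',175,222,20,92,110)
a=cv2.resize(im[150:290,120:420],None,fx=2.6,fy=2.6,interpolation=cv2.INTER_CUBIC)
cv2.imwrite('pics/crop1.png',a[:,:,::-1])
E
```

```text
deep 445 [ 625.2 -106.8   85.9] ((625.7722778320312, -106.77978515625), (37.9312744140625, 38.316993713378906), 66.7149887084961) 92.6
short 421 [480.1 -23.6  50.7] ((480.4580993652344, -23.117534637451172), (38.13911437988281, 37.75560760498047), 82.60810852050781) 56.2
round 237 [ 467.1 -220.    85.7] ((466.80242919921875, -220.4932403564453), (30.158145904541016, 28.649553298950195), 88.18062591552734) 91.3
y1 444 [ 610.2 -190.5   85.7] ((611.0559692382812, -190.83804321289062), (38.14555358886719, 38.411865234375), 46.18207931518555) 90.9
y2 450 [564.   17.7  85.7] ((564.6380615234375, 18.310741424560547), (38.40093994140625, 37.60246658325195), 52.28630828857422) 90.7
foot 3244 [582.1 168.7  17.4] ((579.5570678710938, 169.87078857421875), (194.1800537109375, 191.8776397705078), 0.6107873320579529) 45.0
shoulder 158 [569.8 162.   70.8] ((571.9741821289062, 167.3328399658203), (36.41221237182617, 37.104461669921875), 83.40496063232422) 79.9
drive 110 [572.  166.4  98.1] ((572.0341186523438, 167.68270874023438), (19.57367515563965, 19.782947540283203), 26.360355377197266) 107.7
```

View pics/crop1.png

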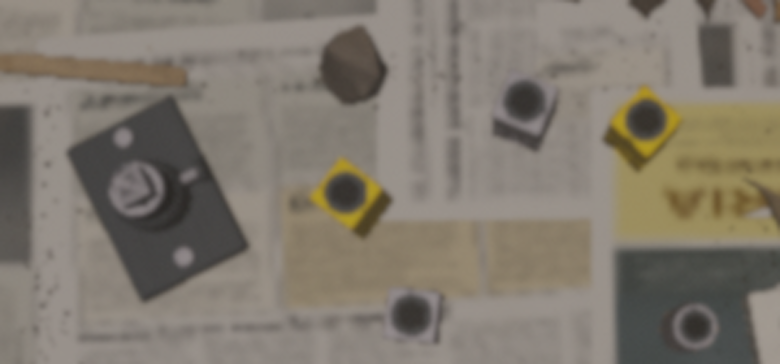

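```bash
python3 -m jog '[[[0.8,-0.42,0,0,0,0,1],[0.8,-0.42,0,0,0,0,1],[0.8,-0.42,0,0,0,0,1],[0.8,-0.42,0,0,0,0,1],[0.8,-0.42,0,0,0,0,1],[0.8,-0.42,0,0,0,0,1],[0.8,-0.42,0,0,0,0,1],[0.8,-0.42,0,0,0,0,1],[0.8,-0.42,0,0,0,0,1],[0.8,-0.42,0,0,0,0,1],[0.8,-0.42,0,0,0,0,1],[0.8,-0.42,0,0,0,0,1]]]' 60
python3 -m jog '[[[0.76,-0.41,0,0,0,0,1],[0.76,-0.41,0,0,0,0,1],[0,0,0,0,0,-0.0264,1],[0,0,0,0,0,-0.0264,1],[0,0,0,0,0,-0.0264,1],[0,0,0,0,0,-0.0264,1],[0,0,0,0,0,-0.0264,1],[0,0,0,0,0,0,1],[0,0,0,0,0,0,1]]]'
cat >> h.py <<'E'
def to(x,y,z,yaw):
    s=telemetry.sense();p=s['tool_pos'];r=s['tcp_rot'];a=np.radians(r[2])
    d=np.array([x,y,z])-p;print(s['time'],p.round(1),r.round(1),s['ft_force'].round(1),s['finger_gap'].round(1))
    print('units',(np.array([np.cos(a)*d[0]+np.sin(a)*d[1],np.sin(a)*d[0]-np.cos(a)*d[1],-d[2]])/50).round(3),'rz',round(-(yaw-r[2])/360,4))
E
python3 - <<'E'
from h import *
snap('wrist','w1');to(625.7,-106.8,45,66.7)
w,im=cloud('w1')
m=(w[:,:,2]>78)&(w[:,:,2]<95)&(np.hypot(w[:,:,0]-625,w[:,:,1]+107)<35)
v,u=np.nonzero(m);print(len(u),u.mean(),v.mean(),cv2.minAreaRect(w[m][:,:2].astype(np.float32)))
E
```

```text
time: 1.6
tool_pos: [568.3, -169.6, 230.8]
tcp_rot: [-180.0, 0.0, 19.2]
ft_force: [0.1, -0.0, 0.0]
finger_gap: 85.3
time: 2.72
tool_pos: [625.9, -107.2, 230.9]
tcp_rot: [-180.0, 0.0, 66.5]
ft_force: [-0.0, 0.6, -0.0]
finger_gap: 85.6Traceback (most recent call last):
  File "<stdin>", line 2, in <module>
  File "h.py", line 13, in to
    d=np.array([x,y,z])-p;print(s['time'],p.round(1),r.round(1),s['ft_force'].round(1),s['finger_gap'].round(1))
                                                                                       ^^^^^^^^^^^^^^^^^^^^^
AttributeError: 'float' object has no attribute 'round'
```

View pics/w1.png

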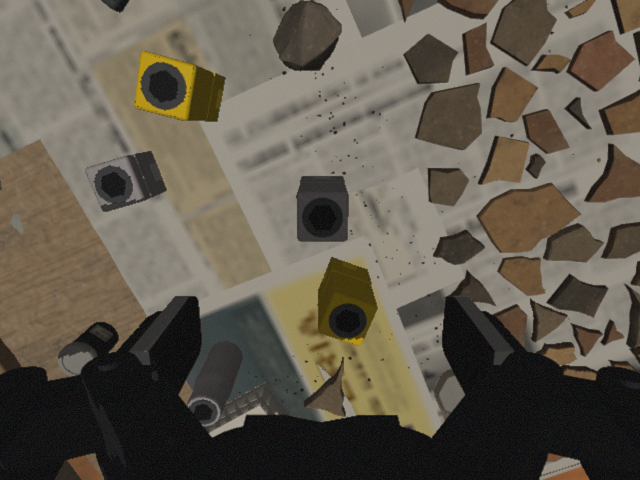

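The wrist view shows the deep socket's top at (322,215), square to the jaws. The yellow decoy is at (347,300), towards the gripper body and not in the line of the jaws.

```bash
sed -i "s/s\['finger_gap'\].round(1)/round(s['finger_gap'],1)/" h.py
python3 - <<'E'
from h import *
to(625.7,-106.8,45,66.7)
w,im=cloud('w1')
m=(w[:,:,2]>80)&(w[:,:,2]<95)&(np.hypot(w[:,:,0]-625,w[:,:,1]+107)<35)
v,u=np.nonzero(m);print(len(u),u.mean(),v.mean(),cv2.minAreaRect(w[m][:,:2].astype(np.float32)))
E
```

```text
2.775 [ 625.9 -107.3  231.1] [-180.     0.    66.5] [-0.5  0.6  0.1] 85.3
units [ 0.007 -0.008  3.721] rz -0.0005
2605 322.2011516314779 215.83071017274472 ((626.068359375, -108.03475189208984), (38.01948165893555, 37.992881774902344), 66.99037170410156)
```

```bash
python3 -m jog '[[[0,0,0.6,0,0,-0.001,1],[0,0,0.7,0,0,0,1],[0,0,0.7,0,0,0,1],[0,0,0.7,0,0,0,1],[0,0,0.5,0,0,0,1],[0,0,0.3,0,0,0,1],[0,0,0.2,0,0,0,1],[0,0,0,0,0,0,1],[0,0,0,0,0,0,0],[0,0,0,0,0,0,0],[0,0,0,0,0,0,0],[0,0,0,0,0,0,0]]]' 80
python3 -m jog '[[[0,0,0,0,0,0,0],[0,0,0,0,0,0,0],[0,0,0,0,0,0,0],[0,0,0,0,0,0,0]]]' 80
```

```text
time: 4.28
tool_pos: [626.8, -107.4, 47.4]
tcp_rot: [179.9, -0.0, 67.1]
ft_force: [-0.2, -0.2, 4.9]
finger_gap: 37.0
time: 4.78
tool_pos: [626.7, -107.4, 47.4]
tcp_rot: [179.9, -0.0, 67.1]
ft_force: [-0.8, 0.3, 6.0]
finger_gap: 36.8
```

```bash
python3 -m jog '[[[0,0,-0.3,0,0,0,0],[0,0,-0.7,0,0,0,0],[0,0,-0.8,0,0,0,0],[0,0,-0.8,0,0,0,0],[0,0,-0.5,0,0,0,0],[0.4,-0.27,0,0,0,0,0],[0.8,-0.54,0,0,0,0,0],[0.8,-0.54,0,0,0,0,0],[0.8,-0.54,0,0,0,0,0],[0.8,-0.54,0,0,0,0,0],[0.8,-0.54,0,0,0,0,0],[0.24,-0.18,0,0,0,0,0]]]'
python3 -m jog '[[[0,0,0,0,0,0.0225,0],[0,0,0,0,0,0.0225,0],[0,0,0,0,0,0.0225,0],[0,0,0,0,0,0.0225,0],[0,0,0,0,0,0.0225,0],[0,0,0,0,0,0,0],[0,0,0,0,0,0,0]]]'
python3 - <<'E'
from h import *
snap('wrist','w2');snap('top','t2');snap('scene','s2');to(572,167.7,147,26.4)
w,im=cloud('t2');m=np.hypot(w[:,:,0]-572,w[:,:,1]-167)<110;print(np.nanmax(w[m][:,2]))
a=cv2.imread('pics/w2.png');b=cv2.imread('pics/s2.png')[150:390,160:400]
cv2.imwrite('pics/c2.png',np.hstack([cv2.resize(a,(480,360)),cv2.resize(b,(300,360))]))
w,im=cloud('w2')
for z0,z1 in((92,110),(66,76),(76,86)):
    m=(w[:,:,2]>z0)&(w[:,:,2]<z1)&(np.hypot(w[:,:,0]-572,w[:,:,1]-167)<35)
    print(z0,m.sum(), m.sum() and cv2.minAreaRect(w[m][:,:2].astype(np.float32)))
E
```

```text
time: 6.28
tool_pos: [569.0, 171.3, 199.8]
tcp_rot: [-179.8, 0.0, 67.3]
ft_force: [-0.4, -1.0, -2.2]
finger_gap: 37.2
time: 7.15
tool_pos: [570.9, 167.7, 200.7]
tcp_rot: [-180.0, 0.1, 26.7]
ft_force: [-0.8, 0.1, -2.7]
finger_gap: 37.4
7.3 [571.3 167.7 201.1] [-180.     0.    26.7] [ 0.5  0.  -1.6] 37.3
units [0.013 0.008 1.083] rz 0.0007
626.1912699991489
92 339 ((576.5491943359375, 168.99819946289062), (7.951181888580322, 18.559158325195312), 25.81570816040039)
66 784 ((578.2437744140625, 169.5375213623047), (23.363637924194336, 36.96814727783203), 25.260652542114258)
76 167 ((583.2466430664062, 172.2292938232422), (4.160679340362549, 21.877185821533203), 26.46470069885254)
```

View pics/c2.png

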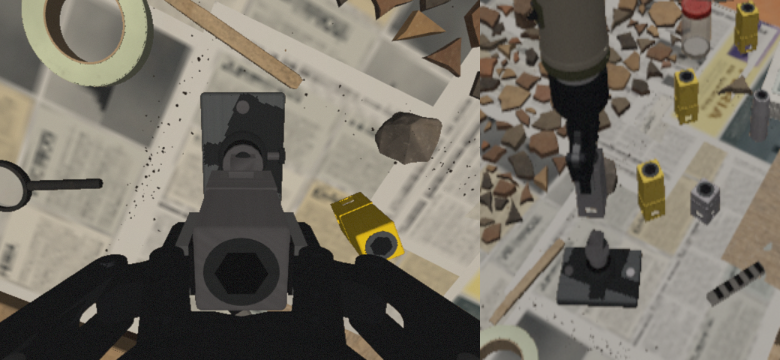

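The socket hangs square in the jaws above the drive, which shows at (242,155). I'll check the socket against the drive in the same wrist camera.

```bash
python3 - <<'E'
from h import *
w,im=cloud('w2')
m=(np.hypot(w[:,:,0]-571,w[:,:,1]-168)<32)&(w[:,:,2]>230)&(w[:,:,2]<250)
m[:, :250]=0;m[:,395:]=0;m[:310]=0
p=w[m];print(len(p),np.median(p[:,2]),cv2.minAreaRect(p[:,:2].astype(np.float32)))
E
```

```text
14364 238.781452823471 ((569.66455078125, 166.49566650390625), (36.6005973815918, 44.007354736328125), 27.145748138427734)
```

```bash
python3 -m jog '[[[0,0.02,0.3,0,0,0.002,0],[0,0,0.4,0,0,0,0],[0,0,0.3,0,0,0,0],[0,0,0.15,0,0,0,0],[0,0,0.1,0,0,0,0],[0,0,0.1,0,0,0,0],[0,0,0,0,0,0,0]]]'
python3 -c "
from h import *
to(571.5,166.9,117.4,26.2)"
```

```text
time: 8.18
tool_pos: [571.9, 166.9, 133.8]
tcp_rot: [-180.0, -0.0, 25.8]
ft_force: [1.0, -0.1, -3.0]
finger_gap: 37.2
8.175 [571.9 166.9 133.8] [-180.    -0.    25.8] [ 1.  -0.1 -3. ] 37.2
units [-0.007 -0.003  0.327] rz -0.001
```

```bash
python3 -m jog '[[[0,0,0.06,0,0,0,0],[0,0,0.06,0,0,0,0],[0,0,0.06,0,0,0,0],[0,0,0,0,0,0,0]]]'
python3 -m jog '[[[0,0,0.06,0,0,0,0],[0,0,0.06,0,0,0,0],[0,0,0,0,0,0,0]]]'
```

```text
time: 8.68
tool_pos: [571.6, 166.8, 124.4]
tcp_rot: [-180.0, 0.0, 25.8]
ft_force: [0.1, -0.0, -4.1]
finger_gap: 37.2
time: 9.05
tool_pos: [571.4, 166.8, 118.1]
tcp_rot: [-180.0, 0.1, 25.8]
ft_force: [0.3, -0.3, -2.7]
finger_gap: 36.9
```

```bash
python3 -m jog '[[[0,0,0.04,0,0,0,0],[0,0,0.02,0,0,0,0],[0,0,0,0,0,0,0]]]'
python3 - <<'E'
from h import *
snap('wrist','w3');to(571.5,166.9,117.4,26.2)
w,im=cloud('w3')
m=(np.hypot(w[:,:,0]-571,w[:,:,1]-168)<32)&(w[:,:,2]>145)&(w[:,:,2]<172)
m[:, :250]=0;m[:,395:]=0;m[:310]=0
print(np.median(w[m][:,2]))
snap('scene','s3')
a=cv2.imread('pics/w3.png');b=cv2.imread('pics/s3.png')[200:380,180:330]
cv2.imwrite('pics/c3.png',np.hstack([cv2.resize(a,(480,360)),cv2.resize(b,(300,360),interpolation=cv2.INTER_CUBIC)]))
E
```

```text
time: 9.43
tool_pos: [572.8, 167.1, 117.2]
tcp_rot: [180.0, -0.1, 25.8]
ft_force: [-0.8, -1.2, 5.8]
finger_gap: 37.1
9.475 [572.8 167.  117.2] [ 1.80e+02 -1.00e-01  2.58e+01] [-0.   0.3  6.2] 37.2
units [-0.025 -0.009 -0.005] rz -0.001
155.2262015838498
```

View pics/c3.png

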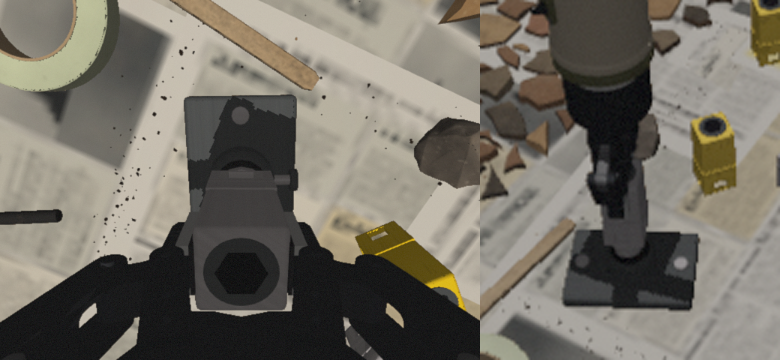

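The socket's top reads 155.2 mm (home is 155), and contact force is rising at the shoulder. I'll press firmly once more, then release.

```bash
python3 -m jog '[[[0,0,0.03,0,0,0,0],[0,0,0.03,0,0,0,0],[0,0,0.03,0,0,0,0],[0,0,0,0,0,0,0]]]'
```

```text
time: 10.02
tool_pos: [575.6, 167.7, 116.8]
tcp_rot: [179.9, -0.5, 25.8]
ft_force: [-1.3, -0.4, 23.5]
finger_gap: 37.0
```

```bash
python3 -m jog '[[[0,0,-0.06,0,0,0,0],[0,0,-0.05,0,0,0,0],[0,0,0,0,0,0,1],[0,0,0,0,0,0,1],[0,0,0,0,0,0,1],[0,0,0,0,0,0,1],[0,0,0,0,0,0,1],[0,0,0,0,0,0,1]]]'
python3 -m jog '[[[0,0,-0.3,0,0,0,1],[0,0,-0.6,0,0,0,1],[0,0,-0.8,0,0,0,1],[0,0,-0.8,0,0,0,1],[-0.8,0,0,0,0,0,1],[-0.8,0,0,0,0,0,1],[-0.8,0,0,0,0,0,1],[-0.8,0,0,0,0,0,1],[0,0,0,0,0,0,1],[0,0,0,0,0,0,1]]]'
python3 - <<'E'
from h import *
snap('wrist','w4');snap('top','t4');s=telemetry.sense();print(s['tool_pos'],s['finger_gap'],s['ft_force'])
for t in('w4','t4'):
    w,im=cloud(t)
    for n,x,y,r,z0,z1 in(('deep',572,167,32,145,165),('short',480,-23,35,42,60),('round',467,-220,30,78,95)):
        m=(np.hypot(w[:,:,0]-x,w[:,:,1]-y)<r)&(w[:,:,2]>z0)&(w[:,:,2]<z1)
        print(t,n,m.sum(),m.sum() and (np.median(w[m][:,2]),cv2.minAreaRect(w[m][:,:2].astype(np.float32))))
a=cv2.imread('pics/w4.png');b=cv2.imread('pics/t4.png')[140:300,100:420]
cv2.imwrite('pics/c4.png',np.vstack([cv2.resize(a,(480,360)),cv2.resize(b,(480,240))]))
E
```

```text
time: 11.02
tool_pos: [571.8, 166.9, 116.8]
tcp_rot: [-180.0, 0.0, 25.8]
ft_force: [-0.7, -0.3, -0.2]
finger_gap: 85.6
time: 12.28
tool_pos: [428.5, 97.3, 243.1]
tcp_rot: [180.0, -0.1, 25.8]
ft_force: [-0.2, 0.5, 0.2]
finger_gap: 85.5
[428.60987205  97.41671704 242.46544355] 85.24458203207729 [-0.55642398  0.12651977  0.32705616]
w4 deep 0 0
w4 short 2049 (np.float64(50.01524829979718), ((480.0614929199219, -24.27246856689453), (38.70231246948242, 37.96582794189453), 82.35125732421875))
w4 round 0 0
t4 deep 542 (np.float64(155.66794200120148), ((571.0641479492188, 167.55726623535156), (38.883392333984375, 38.14145278930664), 24.737228393554688))
t4 short 421 (np.float64(51.06567503686324), ((480.36309814453125, -23.143810272216797), (38.01720428466797, 37.74032974243164), 82.81769561767578))
t4 round 230 (np.float64(85.83226370122696), ((466.7586975097656, -220.8093719482422), (30.244054794311523, 28.582550048828125), 88.33753967285156))
```

View pics/c4.png

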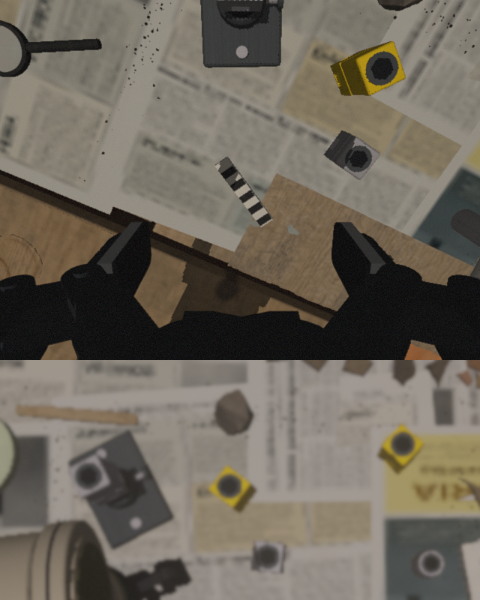

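The top view shows the socket on the bar at (88,475) in the crop, level at 155.7 mm. That camera reads about 0.7 mm high, so the socket is home. The bystanders haven't moved.

```bash
python3 -c "
from bench import job;print(job.hand_in())"
```

```text
the job is handed in; nothing more can be done
None
```

I pushed the deep socket straight down onto the drive until it was fully home, let go, backed the arm away and handed the job in at about 12.4 s.

**Seating:** The push ended on a hard stop at 23.5 N. After release the overhead camera read the socket's top at 155.7 mm. That camera reads 0.7 to 1 mm high on the other sockets, so this matches the expected 155 mm. The socket's flats read 24.7° and the drive 26.4°, which is within clearance and measuring error.

**Ball click:** I never saw the click as a force peak. Readings come only at the end of each move, and those taken while passing the balls showed about −3 to −4 N, which is roughly the socket's weight. That the balls clicked in is inferred from the height and the hard stop.

**Sideways drift:** During the final press the tool drifted about 3 mm sideways, and it came back when I eased off.

**Other sockets:** The short and round sockets read within 0.5 mm of where they started. The gripper was open and touching nothing at hand-in.

**Check that gave nothing:** The last wrist picture did not show the socket's top, so the final height comes from the overhead camera alone. The wrist camera had read 155.2 mm while the socket was still gripped.

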